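# Shield the UV lamp and fire it with the treadle

### The job

Cure the glued devices that lie in the UV lamp. First take the amber shield out of the rack and lean it, black bottom edge on the bench, against the lamp's upper front edge, sloping gently and centred so that it covers the whole opening, and let go of it; only then press the hinged treadle switch fully down to its stop, hold it there for about two seconds and let it come all the way up. Leave the metal mask plate in its slot, and the glue bottle and slide box where they are.

Things in the scene. Friction and masses are not known exactly. Their poses are not given: they have to be found in the camera images.
- lamp: White UV flood-cure lamp, fixed, 180 deep (x) x 200 wide (y) x 140 high. Origin at the centre of its underside, on the bench. Its front faces its own -x: a flat front at x = -90 with an opening 150 wide and 88 high between two solid cheeks, and a solid lamp head above it (z 92 to 140). On its roof only a flat fan guard, 5 high. It stands on the left or on the right of the treadle; the rack stands on the other side.
- lamp_lip (a point): Middle of the lamp's upper front edge (black bumper strip), 140 above the bench and 90 ahead (-x) of the lamp's origin; same axes as the lamp. The shield's top rests here.
- rack: Grey plate rack, fixed, 110 (x) x 200 (y) base, 10 thick, with two slots along its y, at x = -25 and x = +25; each slot is formed by four upright steel pins, 60 high, standing at y = -55 and +55, with 11 of room for an 8 thick plate. Origin at the centre of its underside. The shield stands in one slot and the mask plate in the other, at random.
- shield_mid (a point): Centre of the loose amber see-through shield, a flat sheet 8 thick (x) x 190 wide (y) x 200 high (z), 0.34 kg, with black edging along top and bottom. z points to its top edge, 100 from this point; x is the sheet's normal. It starts upright in a slot, bottom edge 10 above the bench, top edge 210 above it, and is taken by its top edge from above.
- shield_foot (a point): Middle of the shield's bottom edge, 100 below its centre; same axes.
- mask: Bystander: bare aluminium mask plate with small dark windows, 8 thick (x) x 150 wide (y) x 110 high, standing in the rack's other slot (its top is 120 above the bench). Origin at the middle of its bottom edge.
- treadle (a joint): Angle of the treadle, rad: 0 up (rest), 0.17 fully down on its stop. A spring lifts it: about 6 N at the pad starts to move it and about 13 N holds it on the stop.
- treadle_pad (a point): Place to press: on the black ribbed rubber of the tread, on its centre line, 115 from the hinge and 26 short of the raised end, about 63 above the bench at rest and 20 lower when on the stop. It moves with the tread; its y axis is the hinge direction and its x axis points horizontally (at rest) from the hinge to the raised end. The tread is a plate 80 wide, sloping up 12 degrees along +x at rest and 2 degrees on the stop.
- treadle_base: Grey cast base of the treadle switch, fixed, 160 (x) x 96 (y), origin at the centre of its underside. The tread's hinge lies along y at x = -65, 30 above the bench; the raised end is at +x. A short lead leaves at the +x end.
- glue: Bystander: amber glue bottle, 42 in diameter, 100 high, standing. Origin at the centre of its underside.
- slides: Bystander: open white slide box 100 x 80 x 28 with upright glass slides. Origin at the centre of its underside.

How it is judged:
By the outcome, as a careful person would: the job done as asked, in the order asked, and still so for the second after the job is handed in, with the robot touching nothing.
It also fails if it takes over 61 s, if anything falls off the work surface, if the arm or the gripper's body presses on something with over 40 N, if the wrist force passes 120 N, or if a joint passes its speed limit or range.

### The arm

A 6-joint arm with a two-finger parallel gripper is mounted at the origin on the work surface. World frame = base frame: x ahead of the robot, y to its left, z up, the work surface at z = 0. Lengths are in m, angles in rad, forces in N, time in s.
With the tool pointing down it reaches from about 0.3 to 0.775 m from the base axis. Payload 14.6 kg.
Tool frame: the origin (TCP) lies at the very end of the fingers, on their centre line; the grasp point (between the pads) lies 19 mm behind it; y points along the fingers, z is the direction in which the jaws open and shut, and the axes are right-handed (so a half turn about y gives the same grasp; the last joint's range is limited). The gripper opens to 94 mm and grips with 3 to 60 N. Pads are 16 mm wide; open, the fingers measure 119 mm over their backs; the gripper's body (75 mm by 177 mm) begins 78 mm behind the grasp point.
Start: joints at [-1.268, 0.3, 1.521, -0, 1.321, -0.067], TCP at [0.199, -0.513, 0.205] pointing down, gripper open.
Joint ranges: [-3.03, 3.03], [-0.79, 2.21], [0.23, 2.52], [-1.04, 4.18], [0, 3.07], [-2.55, 2.55]. Speed limits (rad/s): [2.22, 2.22, 2.57, 3.14, 3.14, 3.14].

### API

Orientations are given as [roll, pitch, yaw] about the fixed x, y, z axes, in that order (R = Rz(yaw) Ry(pitch) Rx(roll)).
In Python, from station import get_obs, camera, hand_in, masks_of gives the robot as it stands.
- The arm moves only by the shell command python3 -m jog 'ROWS' [FORCE]. ROWS is text: rows parted by semicolons, each of 7 numbers parted by spaces: the shift along the world's x, y, z in mm, then the turn, a rotation vector about the world's x, y, z in degrees, then the closure, from 0 (fully open) to 1 (shut). A call has 1 to 10 rows; each row is the pose to reach, as a shift and turn from the pose measured when the call began; what a row does not reach only later rows make up. A row lasts 1/12 s, in which the tool goes at most 41.7 mm and 7.16 degrees, less where a joint would pass 70% of its speed; a pose out of reach is approached as far as the arm can. A call with a gripper value outside its range is refused whole. The fingers move at their own pace and stop on an object; FORCE is the grip in N (left out, the last holds). Time passes only in rows, so rows that repeat a pose let the fingers close. It gives the time, the measured TCP pose, the force and the opening at its end, in the units of the state.
- get_obs(): the state, without advancing time (a new reading comes with each control period).
- camera(name): name is "scene" or "top"; returns a dict with "img" (480x640x3 uint8, red, green, blue), "range_z" (480x640 float32, m along the optical axis (not along the pixel's ray), 0 where there is no reading), "fx", "fy", "cx", "cy" (pixels), "k1" (the pictures are not rectified: a ray, as slopes to the right and down, at radius r is drawn at 1 + k1 r^2 times it, then the intrinsics apply), "rvec" (rotation vector, rad) and "tvec" (3), from world to camera coordinates, as OpenCV has them. Camera axes: x right, y down, z forward; pixel columns grow to the right and rows downward; lengths in m; the calibration is good to about 2 mm. A picture is of the moment at which its call begins.
- hand_in(): hands the job in, once; it reports no verdict.
Trained networks look in the newest picture that a camera, given by its name, has taken for a name from the list of things; names that differ only in an ending like _2 or _b are one class to them, and where a whole thing is asked for, a point or a joint stands for the part that bears it (a point fixed in the world has none). Each returns a list of dicts, best first, with "conf" (0 to 1); they miss things now and then, are a little off and sometimes report something else, mostly with a low value. They report only what shows in the picture. A call takes as long as a camera call.
- masks_of(thing, camera): "mask" (480x640 bool, what is visible of it) and "extent" ([left, top, right, bottom] in pixels, round what is visible of it).
The state is a dict: "time_s": time; "qpos": joint angles; "joint_vel": joint speeds; "tau": joint torques, N m; "ee_pos": TCP position; "eef_rot": TCP orientation; "force": force on the tool from outside, world axes, zero at the start; "moment": the same for the moment, N m; "grip_width": finger opening in m.
Only numpy, scipy, OpenCV 4.12 (cv2) and the standard library are available. Lean on these libraries where they do the work, as an engineer would, in place of code of your own. Each camera call takes 0.05 s, during which the arm holds its last target.

## Working session

There is one attempt and no reset: what is moved stays moved. The work goes in short steps, Python scripts to look and compute and a shell command to move; the robot and the scene stay as the last step left them, time stands still between calls to the robot, and variables do not carry over. Pictures are saved under pics/ and viewed, and the job is handed in when it is done.

```bash
mkdir -p pics; ls; cat > h.py <<'E'
import numpy as np, cv2, pickle
from station import get_obs, camera, masks_of
def snap(n,fn):
    c=camera(n); cv2.imwrite('pics/'+fn,c['img'][:,:,::-1]); pickle.dump(c,open(n+'.pkl','wb')); return c
def cloud(c):
    h,w=c['range_z'].shape
    u,v=np.meshgrid(np.arange(w),np.arange(h))
    K=np.array([[c['fx'],0,c['cx']],[0,c['fy'],c['cy']],[0,0,1.]])
    d=np.array([c['k1'],0,0,0,0.])
    p=cv2.undistortPoints(np.stack([u,v],-1).reshape(-1,1,2).astype(float),K,d).reshape(h,w,2)
    z=c['range_z'][...,None]
    P=np.concatenate([p*z,z],-1)
    R=cv2.Rodrigues(np.array(c['rvec'],float))[0]
    W=(P-np.array(c['tvec']).reshape(3))@R
    W[c['range_z']<=0]=np.nan
    return W
def proj(c,X):
    K=np.array([[c['fx'],0,c['cx']],[0,c['fy'],c['cy']],[0,0,1.]])
    return cv2.projectPoints(np.array(X,float).reshape(-1,1,3),np.array(c['rvec'],float),np.array(c['tvec'],float),K,np.array([c['k1'],0,0,0,0.]))[0].reshape(-1,2)
E
python3 - <<'E'
from h import *
o=get_obs(); print(o)
for n in ('scene','top'):
    c=snap(n,n+'0.png'); W=cloud(c)
    for t in ('lamp','rack','shield_mid','mask','treadle_pad','treadle_base','glue','slides'):
        for m in masks_of(t,n)[:2]:
            P=W[m['mask']]; P=P[~np.isnan(P[:,0])]
            print(n,t,round(m['conf'],2),m['extent'],len(P), np.round(np.percentile(P,[2,50,98],axis=0),3).tolist() if len(P) else '')
E
```

```text
pics
{'time_s': 0.0, 'qpos': array([-1.26759639e+00,  3.00476507e-01,  1.52157455e+00, -2.15741482e-05,
        1.32068347e+00, -6.65910901e-02]), 'joint_vel': array([-0.00120684, -0.00040618,  0.00218934, -0.00129789,  0.00120581,
       -0.00101078]), 'tau': array([ 2.07785175e-03, -5.31804764e+01, -3.52732122e+01,  7.09599629e-02,
        2.44526449e-02, -9.20318575e-05]), 'ee_pos': array([ 0.19870114, -0.51257766,  0.20488612]), 'eef_rot': array([-1.57193706e+00,  5.51317755e-05, -2.77179630e+00]), 'force': array([-0.24648356,  0.30006722, -0.04976002]), 'moment': array([0.02270754, 0.00463588, 0.00320095]), 'grip_width': 0.09392868031150463}
scene lamp 0.82 [377.4, 232.3, 528.4, 413.5] 15973 [[0.488, 0.18, 0.005], [0.641, 0.29, 0.138], [0.686, 0.378, 0.145]]
scene lamp 0.35 [323.4, 221.5, 403.2, 297.4] 3124 [[0.436, -0.029, 0.003], [0.536, 0.031, 0.028], [0.63, 0.062, 0.067]]
scene rack 0.91 [181.3, 194.1, 265.9, 251.5] 1373 [[0.581, -0.403, 0.001], [0.663, -0.253, 0.011], [0.685, -0.208, 0.064]]
scene shield_mid 0.9 [182.6, 136.1, 240.9, 247.9] 3674 [[0.649, -0.393, 0.018], [0.
[... 1296 characters left out ...]
4, 323.4, 310.5] 2213 [[0.43, -0.025, 0.032], [0.498, 0.013, 0.052], [0.568, 0.051, 0.067]]
top mask 0.69 [402.6, 225.7, 477.7, 243.6] 831 [[0.591, -0.366, 0.011], [0.596, -0.295, 0.089], [0.605, -0.224, 0.123]]
top treadle_pad 0.61 [282.4, 243.0, 318.7, 307.5] 2243 [[0.43, -0.025, 0.032], [0.498, 0.013, 0.052], [0.567, 0.051, 0.067]]
top treadle_base 0.64 [277.9, 224.6, 322.1, 313.7] 2831 [[0.424, -0.033, 0.005], [0.497, 0.014, 0.048], [0.618, 0.057, 0.067]]
top glue 0.53 [266.4, 161.6, 284.4, 186.2] 370 [[0.722, 0.061, -0.002], [0.735, 0.079, 0.065], [0.757, 0.102, 0.102]]
top slides 0.96 [337.3, 156.7, 375.4, 195.3] 1453 [[0.7, -0.148, -0.003], [0.749, -0.108, 0.01], [0.799, -0.07, 0.03]]
```

View pics/scene0.png

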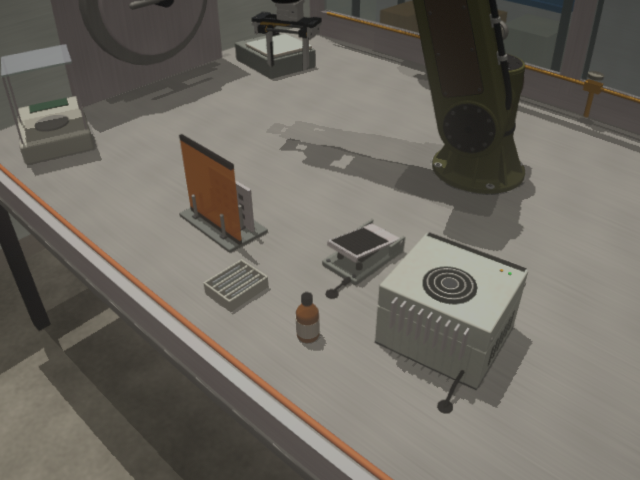

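View pics/top0.png

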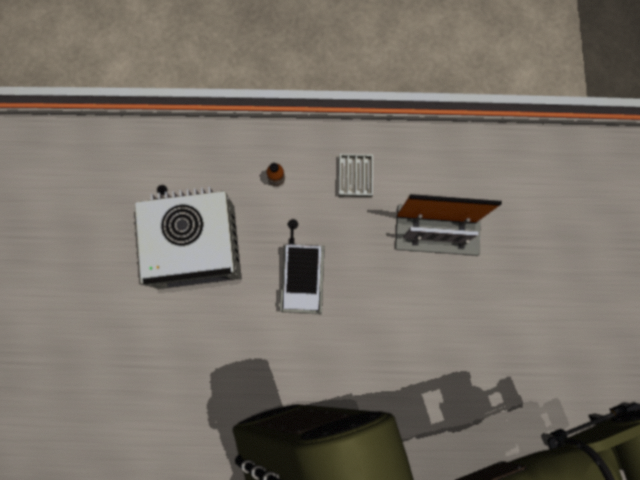

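```bash
python3 - <<'E'
from h import *
for n in ('scene','top'):
    c=pickle.load(open(n+'.pkl','rb')); W=cloud(c)
    def rect(sel,name):
        P=W[sel][:,:2].astype(np.float32)*1000
        # drop outliers
        r=cv2.minAreaRect(P); print(n,name,len(P),np.round(r[0]),np.round(r[1]),round(r[2],1))
        return r
    x,y,z=W[...,0],W[...,1],W[...,2]
    er=lambda m:m
    rect((z>.132)&(z<.143)&(y>.12)&(y<.45)&(x>.4)&(x<.72),'lamp roof')
    m=(z>.2)&(z<.218)&(y<-.18)&(y>-.42)&(x>.55)&(x<.72);rect(m,'shield top')
    P=W[m]; l=cv2.fitLine(P[:,:2].astype(np.float32),cv2.DIST_HUBER,0,.01,.01).ravel(); print(l, np.percentile(P[:,1],[1,99]))
    m=(z>.112)&(z<.126)&(y<-.18)&(y>-.42)&(x>.55)&(x<.63);
    P=W[m]; l=cv2.fitLine(P[:,:2].astype(np.float32),cv2.DIST_HUBER,0,.01,.01).ravel(); print('mask',l, np.percentile(P[:,1],[1,99]))
    rect((z>.005)&(z<.03)&(y<.08)&(y>-.06)&(x>.4)&(x<.65),'tbase')
    rect((z>.03)&(z<.075)&(y<.08)&(y>-.06)&(x>.4)&(x<.65),'tread')
    m=(z>.035)&(z<.075)&(y<.045)&(y>-.02)&(x>.42)&(x<.58)
    A=np.c_[W[m][:,:2],np.ones(m.sum())];s=np.linalg.lstsq(A,W[m][:,2],rcond=None)[0];print('tread plane',s,np.degrees(np.arctan(np.hypot(*s[:2]))),np.degrees(np.arctan2(s[1],s[0])))
E
```

```text
scene lamp roof 7525 [579. 269.] [199. 202.] 8.7
scene shield top 386 [ 652. -303.] [194.  13.] 86.9
[ 0.05031113  0.9987336   0.6546469  -0.30196097] [-0.39358224 -0.20723995]
mask [ 0.06003685  0.9981962   0.6077342  -0.2427558 ] [-0.27592962 -0.2231964 ]
scene tbase 1497 [522.  15.] [124. 254.] 75.9
scene tread 1595 [499.  14.] [ 99. 154.] 88.2
tread plane [ 0.19262498 -0.00719776 -0.04381177] 10.910483598212256 -2.1399587489100087
top lamp roof 6790 [578. 270.] [196. 201.] 8.4
top shield top 447 [ 649. -302.] [190.  11.] 86.6
[ 0.05558041  0.9984542   0.6480874  -0.29871595] [-0.39503642 -0.20870103]
mask [ 0.05353127  0.99856615  0.5981238  -0.2967308 ] [-0.36953695 -0.22417032]
top tbase 570 [525.  11.] [136. 244.] 89.2
top tread 2365 [496.  13.] [ 99. 151.] 88.4
tread plane [ 0.22403995 -0.00704593 -0.06027681] 12.634059576550895 -1.8013265329892618
```

The top view shows the lamp on the left, with its black front strip from (143,283) to (233,272). The treadle is in the middle at (303,278), with its lead at the far end. The rack is on the right, with the shield in the far slot and its top edge from (408,196) to (500,203). Next I'll refine the poses by fitting model outlines.

```bash
cat > fit.py <<'E'
from h import *
def outl(c,img,pose,pts3,col,closed=True):
    x,y,a=pose; R=np.array([[np.cos(a),-np.sin(a),0],[np.sin(a),np.cos(a),0],[0,0,1]])
    X=np.array(pts3)/1000@R.T+[x,y,0]
    p=proj(c,X); cv2.polylines(img,[np.round(p*4*1).astype(int)],closed,col,1,cv2.LINE_AA,2)
E
python3 - <<'E'
from fit import *
for n in ('scene','top'):
    c=pickle.load(open(n+'.pkl','rb')); W=cloud(c); x,y,z=W[...,0],W[...,1],W[...,2]
    m=(z>.136)&(z<.1425)&(y>.12)&(y<.45)&(x>.4)&(x<.72)
    for a in (6,7,8,9):
        A=np.radians(a); P=W[m]; u=P[:,0]*np.cos(A)+P[:,1]*np.sin(A); v=-P[:,0]*np.sin(A)+P[:,1]*np.cos(A)
        print(n,a,np.round([np.percentile(u,[.3,99.7]),np.percentile(v,[.3,99.7])],4).tolist(), round(np.ptp(u)*np.ptp(v)*1e4,1))
    img=c['img'][:,:,::-1].copy()
    lp=(.578,.2695,np.radians(8.))
    outl(c,img,lp,[[-90,-100,140],[-90,100,140],[90,100,140],[90,-100,140]],(0,0,255))
    outl(c,img,lp,[[-90,-100,0],[-90,100,0],[90,100,0],[90,-100,0]],(0,255,255))
    sp=(.650,-.301,np.radians(-3.2))
    outl(c,img,sp,[[-4,-95,210],[-4,95,210],[4,95,210],[4,-95,210]],(255,0,0))
    tp=(.498+.001,.0135,np.radians(-2))
    outl(c,img,tp,[[-72,-40,29],[-72,40,29],[75,40,59],[75,-40,59]],(0,255,0))
    outl(c,img,tp,[[-80,-48,0],[-80,48,0],[80,48,0],[80,-48,0]],(255,255,0))
    outl(c,img,tp,[[44,-8,63],[52,8,63],[48,0,63],[44,8,63],[52,-8,63],[48,0,63]],(0,0,255))
    x0,y0=(120,150) if n=='top' else (170,120)
    cr=img[y0:y0+180 if n=='top' else y0+300,x0:x0+400]
    cv2.imwrite(f'pics/{n}_fit.png',cv2.resize(cr,None,fx=2,fy=2,interpolation=cv2.INTER_CUBIC))
E
```

```text
scene 6 [[0.5071, 0.6923], [0.1075, 0.3091]] 397.5
scene 7 [[0.5115, 0.6949], [0.0978, 0.2976]] 387.8
scene 8 [[0.5152, 0.6976], [0.0878, 0.2863]] 379.8
scene 9 [[0.5183, 0.7011], [0.077, 0.2753]] 380.6
top 6 [[0.5052, 0.687], [0.1071, 0.3074]] 382.5
top 7 [[0.5094, 0.6896], [0.0976, 0.2959]] 372.6
top 8 [[0.5128, 0.6923], [0.0873, 0.2848]] 364.0
top 9 [[0.5154, 0.6956], [0.0766, 0.2743]] 366.0
```

View pics/scene_fit.png

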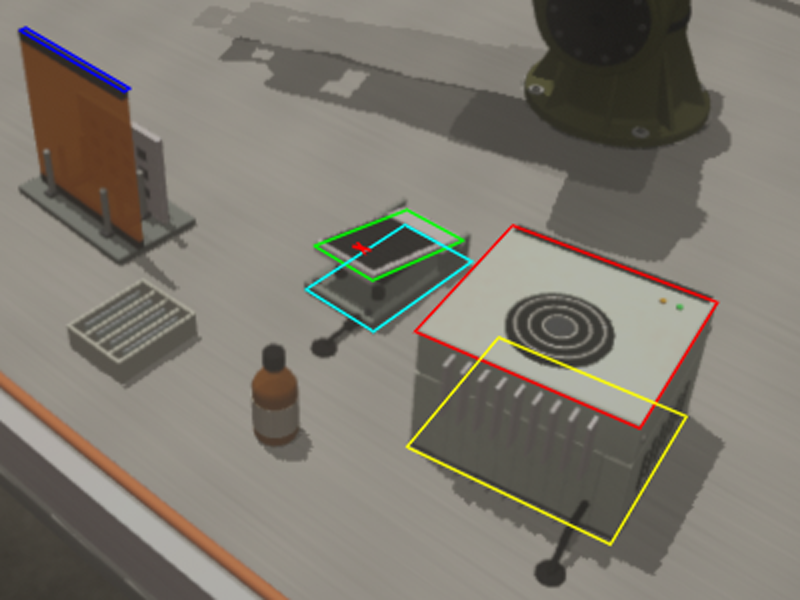

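View pics/top_fit.png

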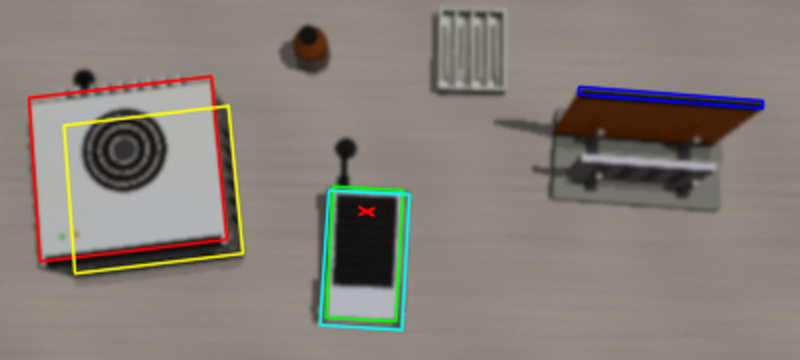

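The fits agree within about 3 mm, and I get these poses:

| Item | Position (m) | Angle |
|---|---|---|
| Lamp lip | (0.483, 0.257) | yaw 8° |
| Shield | (0.650, -0.301) | yaw -3.2° |
| Treadle pad | (0.547, 0.012) | – |

I'll move above the shield first.

```bash
python3 -m jog '20 10 35 0 0 6 0; 50 24 70 0 0 12 0; 90 42 75 0 0 18 0; 130 60 75 0 0 24 0; 170 80 75 0 0 30 0; 210 98 75 0 0 36 0; 250 117 75 0 0 42 0; 290 136 75 0 0 49 0; 330 155 75 0 0 56 0; 370 174 75 0 0 62 0' 20
```

```text
time_s: 1.73
ee_pos: [0.5475, -0.3484, 0.2805]
eef_rot: [-1.571, -0.0, -1.683]
force: [0.1, -0.3, 0.4]
grip_width: 0.0939
```

```bash
python3 -m jog '35 16 0 0 0 1.5 0; 70 32 0 0 0 3.2 0; 102 47 0 0 0 3.2 0; 102 47 0 0 0 3.2 0; 102 47 0 0 0 3.2 0'; python3 - <<'E'
from h import *
c=snap('scene','s1.png');snap('top','t1.png')
cv2.imwrite('pics/s1.png',cv2.resize(c['img'][60:300,100:420,::-1],None,fx=2,fy=2))
E
```

```text
time_s: 2.15
ee_pos: [0.6506, -0.3002, 0.2789]
eef_rot: [-1.572, 0.001, -1.625]
force: [0.3, -0.3, 0.4]
grip_width: 0.0941
```

View pics/s1.png

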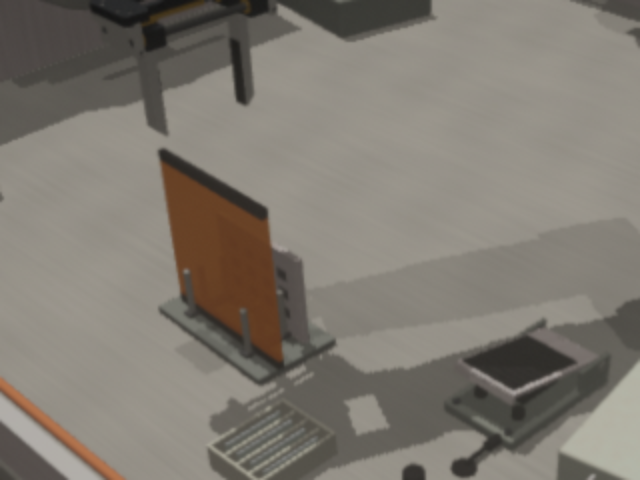

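The open fingers straddle the shield's top edge. I'll descend and grip.

```bash
python3 -m jog '0 0 -25 0 0 0 0; 0 0 -55 0 0 0 0; 0 0 -85 0 0 0 0; 0 0 -100 0 0 0 0; 0 0 -101 0 0 0 0; 0 0 -101 0 0 0 0.5; 0 0 -101 0 0 0 0.8; 0 0 -101 0 0 0 0.9; 0 0 -101 0 0 0 0.95; 0 0 -101 0 0 0 1' 25; python3 -m jog '0 0 0 0 0 0 1;0 0 0 0 0 0 1;0 0 0 0 0 0 1;0 0 0 0 0 0 1;0 0 0 0 0 0 1;0 0 0 0 0 0 1' 25
```

```text
time_s: 3.08
ee_pos: [0.6492, -0.302, 0.1805]
eef_rot: [-1.57, -0.001, -1.628]
force: [0.5, -0.0, 0.3]
grip_width: 0.064
time_s: 3.58
ee_pos: [0.6492, -0.302, 0.1804]
eef_rot: [-1.57, -0.001, -1.628]
force: [-0.8, 0.6, 0.4]
grip_width: 0.0245
```

```bash
python3 -m jog '0 0 0 0 0 0 1;0 0 0 0 0 0 1;0 0 0 0 0 0 1;0 0 0 0 0 0 1;0 0 0 0 0 0 1;0 0 0 0 0 0 1' 25
```

```text
time_s: 4.08
ee_pos: [0.6492, -0.302, 0.1804]
eef_rot: [-1.57, -0.001, -1.628]
force: [0.5, -1.0, -0.6]
grip_width: 0.0079
```

```bash
python3 -m jog '0 0 6 0 0 0 1; 0 0 15 0 0 0 1; 0 0 30 0 0 0 1; 0 0 50 0 0 0 1; 0 0 70 0 0 0 1; 0 0 90 0 0 0 1; 0 0 110 0 0 0 1; 0 0 115 0 0 0 1; 0 0 115 0 0 0 1'; python3 - <<'E'
from h import *
c=snap('scene','s2.png')
cv2.imwrite('pics/s2.png',cv2.resize(c['img'][60:300,100:420,::-1],None,fx=2,fy=2))
E
```

```text
time_s: 4.83
ee_pos: [0.6494, -0.3021, 0.2973]
eef_rot: [-1.567, -0.002, -1.628]
force: [-0.4, -0.0, -4.2]
grip_width: 0.0077
```

View pics/s2.png

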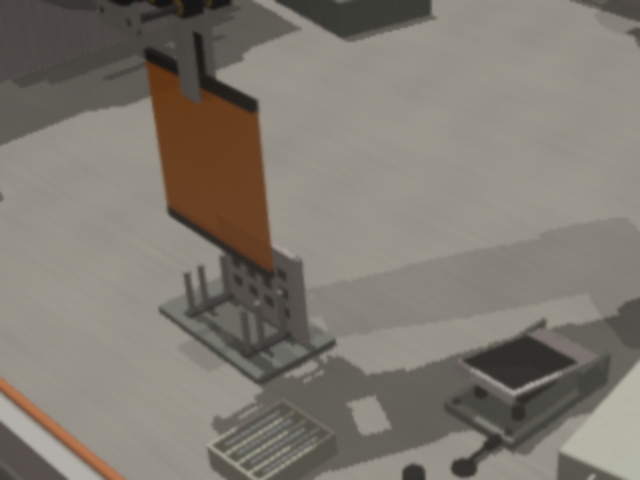

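The shield hangs straight, clear of the rack, and the mask plate is still in its slot. Next I'll carry it across.

```bash
python3 -m jog '-6 16 0 0 0.5 0.5 1; -18 48 0 0 1 1 1; -31 84 0 0 2 2 1; -44 120 0 0 3 3 1; -58 156 0 0 4 4 1; -71 192 0 -0.1 5 5 1; -84 228 0 -0.2 6 6 1; -97 264 0 -0.3 7 7 1; -110 300 0 -0.3 8 8 1; -123 336 0 -0.4 9 9 1'; 
```

```text
time_s: 5.72
ee_pos: [0.5247, 0.0355, 0.2939]
eef_rot: [-1.729, -0.004, -1.469]
force: [0.9, 1.2, -4.1]
grip_width: 0.0082
```

```bash
python3 -m jog '-10 26 0 0 1 0.6 1; -23 60 0 -0.2 1.5 1.1 1; -36 96 0 -0.2 2 1.6 1; -50 132 -5 -0.3 2.5 2 1; -62 165 -20 -0.4 2.9 2.2 1; -72 194 -40 -0.4 2.9 2.2 1; -80 212 -60 -0.4 2.9 2.2 1; -80 216 -80 -0.4 2.9 2.2 1; -80 216 -90 -0.4 2.9 2.2 1; -80 216 -94 -0.4 2.9 2.2 1'; python3 - <<'E'
from h import *
c=snap('scene','s3.png')
cv2.imwrite('pics/s3.png',cv2.resize(c['img'][140:440,240:640,::-1],None,fx=2,fy=2))
c=snap('top','t3.png')
cv2.imwrite('pics/t3.png',cv2.resize(c['img'][130:350,60:360,::-1],None,fx=2,fy=2))
print(get_obs()['ee_pos'],get_obs()['eef_rot'],get_obs()['force'])
E
```

```text
time_s: 6.55
ee_pos: [0.4438, 0.251, 0.1975]
eef_rot: [-1.784, -0.006, -1.43]
force: [1.1, -0.1, -3.7]
grip_width: 0.0077
[0.44477487 0.25082242 0.19940278] [-1.78179027 -0.00557955 -1.43156326] [-0.28985332 -0.05369387 -3.77111721]
```

View pics/s3.png

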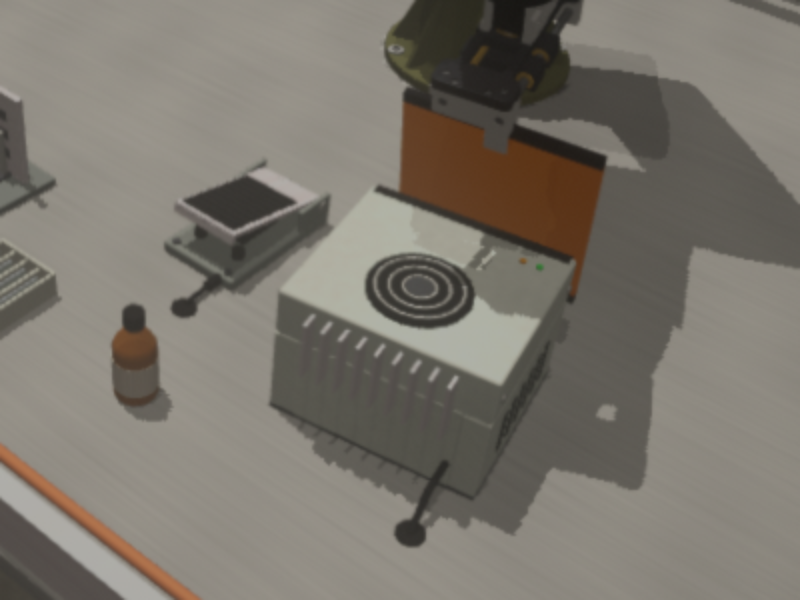

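View pics/t3.png

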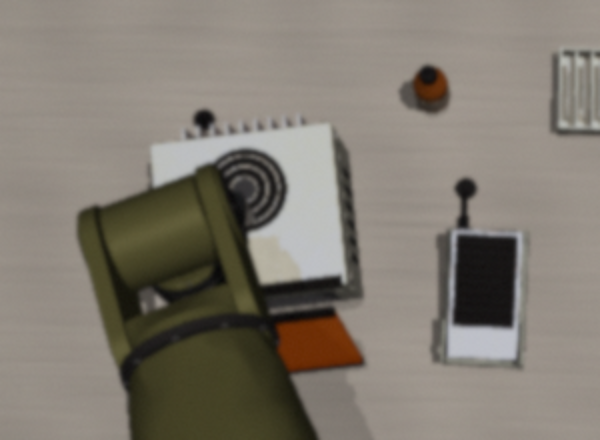

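The shield is in front of the lamp and tilted towards it. I'll check its centring and tilt numerically.

```bash
cat > sh.py <<'E'
from h import *
def meas(n='scene',T='shield_mid'):
    c=pickle.load(open(n+'.pkl','rb')); W=cloud(c)
    A=np.radians(8)
    for m in masks_of(T,n)[:1]:
        mm=cv2.erode(m['mask'].astype(np.uint8),np.ones((3,3)))>0
        P=W[mm];P=P[~np.isnan(P[:,0])]
        u=P[:,0]*np.cos(A)+P[:,1]*np.sin(A)-.514; v=-P[:,0]*np.sin(A)+P[:,1]*np.cos(A)-.187
        k=np.abs(u+.02)<.1
        u,v,z=u[k],v[k],P[k,2]
        B=np.c_[z,v,np.ones(len(u))]
        w=np.ones(len(u),bool)
        for _ in range(5):
            s=np.linalg.lstsq(B[w],u[w],rcond=None)[0]; r=np.abs(B@s-u); w=r<.006
        print(n,m['conf'],'tilt',np.degrees(np.arctan(s[0])),'yaw err',np.degrees(np.arctan(s[1])),'u at z=0,.14',s[2],s[2]+.14*s[0],'n',w.sum(),len(w))
        print(' v range',np.percentile(v[w],[.5,99.5]),'z',np.percentile(z[w],[.5,99.5]))
E
python3 -c "
from sh import *
meas()
meas('top')"
```

```text
scene 0.9 tilt 12.628629080111152 yaw err -0.0755381337733042 u at z=0,.14 -0.07954031518851676 -0.0481731501431676 n 4386 4386
 v range [-0.09343585  0.0905397 ] z [0.09901513 0.2261085 ]
top 0.88 tilt 12.22075750122661 yaw err 1.1005531168170941 u at z=0,.14 -0.08605069858489182 -0.05572853191642582 n 963 964
 v range [-0.09622404 -0.01888722] z [0.04113622 0.23044739]
```

```bash
python3 -m jog '4 0.5 -8 0 0 0 1; 12 1.7 -16 0 0 0 1; 20 2.8 -22 0 0 0 1; 27 3.8 -26 0 0 0 1; 32 4.5 -28 0 0 0 1; 35 4.9 -28 0 0 0 1; 36 5 -28 0 0 0 1; 36 5 -28 0 0 0 1'
python3 -m jog '0 0 -1 0 0 0 1;0 0 -2 0 0 0 1;0 0 -2 0 0 0 1;0 0 -2 0 0 0 1'
```

```text
time_s: 7.42
ee_pos: [0.4816, 0.2561, 0.1728]
eef_rot: [-1.779, -0.005, -1.432]
force: [0.1, 0.1, -5.1]
grip_width: 0.0082
time_s: 7.75
ee_pos: [0.4814, 0.2561, 0.1709]
eef_rot: [-1.779, -0.005, -1.432]
force: [0.6, -0.0, -4.0]
grip_width: 0.0078
```

```bash
python3 -m jog '0 0 -1 0 0 0 1;0 0 -2 0 0 0 1;0 0 -2 0 0 0 1;0 0 -2 0 0 0 1'
python3 -m jog '0 0 -1 0 0 0 1;0 0 -1.5 0 0 0 1;0 0 -1.5 0 0 0 1;0 0 -1.5 0 0 0 1'
```

```text
time_s: 8.08
ee_pos: [0.4814, 0.2561, 0.1689]
eef_rot: [-1.779, -0.005, -1.432]
force: [0.6, -0.4, -5.1]
grip_width: 0.0078
time_s: 8.42
ee_pos: [0.4817, 0.256, 0.1679]
eef_rot: [-1.778, -0.005, -1.432]
force: [1.1, -2.8, 4.6]
grip_width: 0.0079
```

The foot is on the bench: vertical force went from -5 to +4.6 N. Next I'll nudge towards the lip.

```bash
python3 -m jog '0 0 1 0 0 0 1;1 0.1 1 0 0 0 1;2 0.3 1 0 0 0 1;2 0.3 1 0 0 0 1'
python3 -m jog '1 0.1 0 0 0 0 1;2 0.3 0 0 0 0 1;2 0.3 0 0 0 0 1'; python3 -c "
from sh import *
snap('scene','s4.png');meas()
snap('top','t4.png');meas('top');print(get_obs()['force'])"
```

```text
time_s: 8.75
ee_pos: [0.4836, 0.2564, 0.1685]
eef_rot: [-1.779, -0.005, -1.432]
force: [0.1, 0.3, -4.3]
grip_width: 0.0081
time_s: 9.0
ee_pos: [0.4857, 0.2567, 0.1684]
eef_rot: [-1.779, -0.005, -1.432]
force: [0.0, 0.9, -4.1]
grip_width: 0.0078
scene 0.76 tilt 12.33694688613827 yaw err -0.18607798650000282 u at z=0,.14 -0.030294420815662054 0.000325099002399222 n 1647 1648
 v range [-0.09200326  0.09205764] z [0.14418753 0.19834919]
top 0.96 tilt 12.166369495703325 yaw err 0.13759471180418312 u at z=0,.14 -0.03891253063780796 -0.008729464468506257 n 941 941
 v range [-0.09589021 -0.02273147] z [0.01068133 0.20134919]
[ 0.18161444  0.86564223 -3.44189978]
```

```bash
python3 -m jog '1 0.1 0 0 0 0 1;1.5 0.2 0 0 0 0 1;1.5 0.2 0 0 0 0 1'
python3 -m jog '1 0.1 0 0 0 0 1;1.5 0.2 0 0 0 0 1;1.5 0.2 0 0 0 0 1'
```

```text
time_s: 9.45
ee_pos: [0.4869, 0.2568, 0.1684]
eef_rot: [-1.78, -0.005, -1.432]
force: [-3.0, -1.2, -3.3]
grip_width: 0.0077
time_s: 9.7
ee_pos: [0.4873, 0.2568, 0.1683]
eef_rot: [-1.783, -0.005, -1.431]
force: [-9.7, -2.8, -1.0]
grip_width: 0.008
```

Lip contact is confirmed at about 10 N. I'll ease off, set the foot down and open partway.

```bash
python3 -m jog '-1.5 -0.2 0 0 0 0 1;-1.5 -0.2 -0.5 0 0 0 1;-1.5 -0.2 -0.8 0 0 0 1;-1.5 -0.2 -0.8 0 0 0 1'
python3 -m jog '0 0 0 0 0 0 0.9;0 0 0 0 0 0 0.85;0 0 0 0 0 0 0.8;0 0 0 0 0 0 0.75;0 0 0 0 0 0 0.7;0 0 0 0 0 0 0.65;0 0 0 0 0 0 0.65;0 0 0 0 0 0 0.65' ; python3 -c "
from sh import *
snap('scene','s5.png');meas()
snap('top','t5.png');meas('top');print(get_obs()['force'])"
```

```text
time_s: 10.03
ee_pos: [0.486, 0.2566, 0.1678]
eef_rot: [-1.783, -0.005, -1.431]
force: [-0.3, -1.6, 0.5]
grip_width: 0.008
time_s: 10.7
ee_pos: [0.486, 0.2566, 0.1678]
eef_rot: [-1.783, -0.005, -1.431]
force: [0.5, -0.7, -0.4]
grip_width: 0.0325
scene 0.73 tilt 12.305771754187857 yaw err -0.5424997179669195 u at z=0,.14 -0.028980510152269122 0.001559200139069055 n 1662 1664
 v range [-0.09667306  0.09134343] z [0.14310527 0.19761852]
top 0.93 tilt 12.949357796143948 yaw err -0.2701777104643825 u at z=0,.14 -0.03966417985573329 -0.00747294426556918 n 1025 1030
 v range [-0.09647079 -0.02281331] z [0.00461958 0.19852742]
[-1.05926988  0.53305035 -0.53441655]
```

View pics/s5.png

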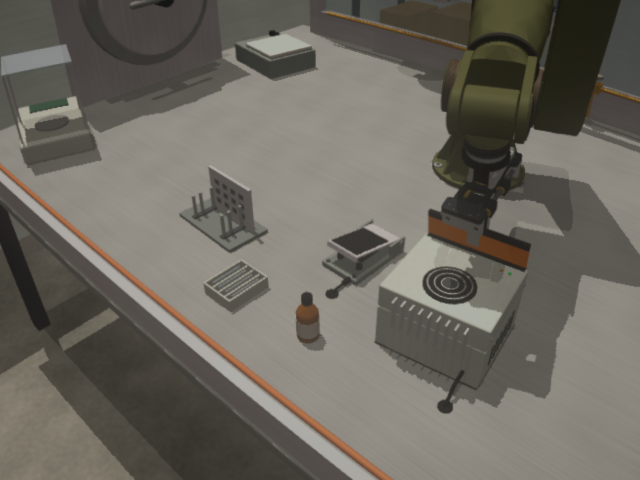

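The shield leans unaided at about 12.5° and is centred. Now I'll withdraw along the finger axis.

```bash
python3 -m jog '1 0.1 5 0 0 0 0.65;3 0.4 14 0 0 0 0.65;6 0.9 29 0 0 0 0.65;10 1.4 47 0 0 0 0.65;14 2 68 0 0 0 0.65;19 2.7 90 0 0 0 0.65;22 3 105 0 0 0 0.65;22 3 110 0 0 0 0.65'; python3 -c "
from sh import *
c=snap('scene','s6.png');meas()
c=snap('top','t6.png');meas('top');o=get_obs();print(o['force'],o['ee_pos'],o['eef_rot'])"
```

```text
time_s: 11.57
ee_pos: [0.509, 0.2598, 0.2811]
eef_rot: [-1.779, -0.004, -1.432]
force: [0.2, -0.9, -0.3]
grip_width: 0.0328
scene 0.97 tilt 12.655895594555496 yaw err -0.5597284379957268 u at z=0,.14 -0.030009510723167824 0.0014276309388647594 n 2199 2204
 v range [-0.09536488  0.09033336] z [0.14396966 0.19765041]
top 0.8 tilt 12.784118887996977 yaw err -0.1900369647644369 u at z=0,.14 -0.0393214521127794 -0.007555037812681589 n 1085 1085
 v range [-0.09595822 -0.01726412] z [0.00953861 0.19842011]
[0.29546651 0.03566408 0.22956623] [0.50770779 0.25950577 0.2769792 ] [-1.78402365 -0.00562718 -1.43139731]
```

View pics/s6.png

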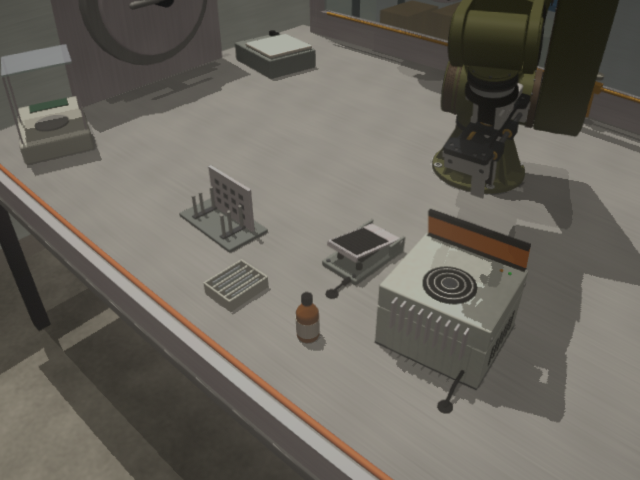

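The shield stands on its own with the mask plate, bottle and box undisturbed. Now to the treadle with the gripper closed.

```bash
python3 -m jog '3 -20 0 0.2 -1.5 0 0.8;9 -55 0 0.4 -3 0 1;15 -92 0 0.7 -5 0 1;21 -130 0 1 -7 0 1;26 -165 0 1.3 -9 0 1;32 -200 -20 1.6 -11 0 1;36 -228 -50 1.7 -12.1 0 1;38 -244 -85 1.7 -12.1 0 1;38 -248 -120 1.7 -12.1 0 1;38 -248 -150 1.7 -12.1 0 1' 20
python3 -m jog '0 0 0 0 0 0 1;0 0 0 0 0 0 1;0 0 0 0 0 0 1;0 0 0 0 0 0 1'
python3 -c "
from sh import *
c=snap('scene','s7.png');meas()
cv2.imwrite('pics/s7.png',cv2.resize(c['img'][140:440,240:640,::-1],None,fx=2,fy=2))
"
```

```text
time_s: 12.6
ee_pos: [0.5443, 0.0101, 0.1239]
eef_rot: [-1.573, -0.005, -1.434]
force: [0.9, -1.5, 0.7]
grip_width: 0.0007
time_s: 12.93
ee_pos: [0.5452, 0.0104, 0.1259]
eef_rot: [-1.57, -0.006, -1.434]
force: [0.2, 0.2, 0.7]
grip_width: 0.0003
scene 0.69 tilt 13.037883620033364 yaw err -0.6086961800876414 u at z=0,.14 -0.03114378415610321 0.001275278487816462 n 2082 2088
 v range [-0.09363334  0.08964684] z [0.14507183 0.19753124]
```

View pics/s7.png

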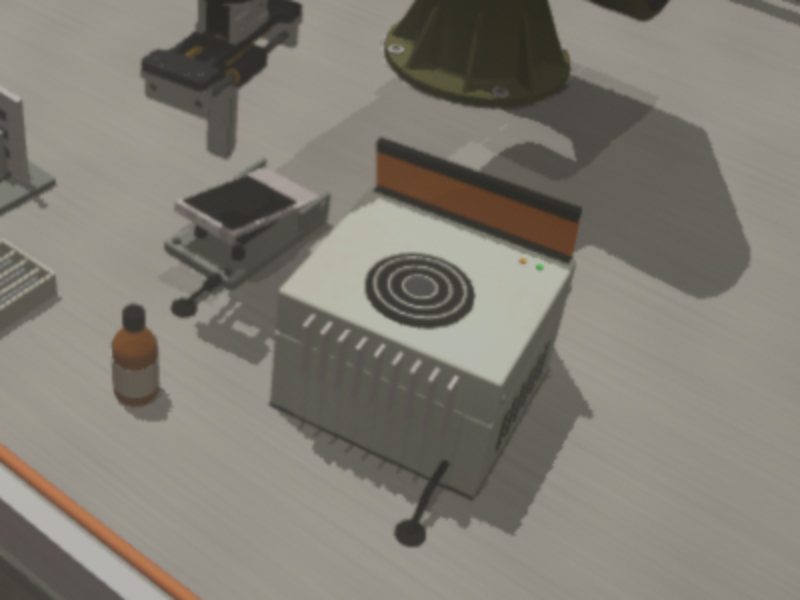

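```bash
python3 -m jog '0 1 -15 0 0 0 1;1 1.5 -35 0 0 0 1;1 1.5 -50 0 0 0 1;1 1.5 -56 0 0 0 1;1 1.5 -57 0 0 0 1;1 1.5 -57 0 0 0 1'
python3 -c "
from h import *
o=get_obs();print(o['ee_pos'],o['force'])
c=snap('top','t8.png');cv2.imwrite('pics/t8.png',cv2.resize(c['img'][200:350,220:420,::-1],None,fx=3,fy=3))
c=snap('scene','s8.png');cv2.imwrite('pics/s8.png',cv2.resize(c['img'][180:330,280:480,::-1],None,fx=3,fy=3))
"
```

```text
time_s: 13.53
ee_pos: [0.5464, 0.0119, 0.0694]
eef_rot: [-1.57, -0.006, -1.434]
force: [0.1, -0.2, 0.4]
grip_width: 0.0008
[0.54640454 0.01192335 0.06939558] [ 0.11353961 -0.20928428  0.35032401]
```

View pics/s8.png

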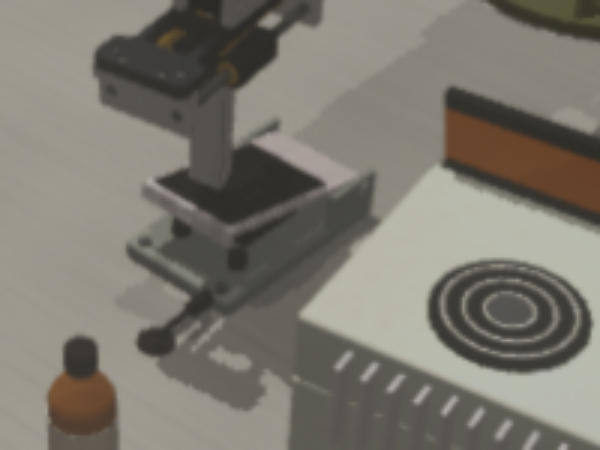

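The fingertip is just above the ribbed rubber, on the centre line near the raised end. Pressing.

```bash
python3 -m jog '0 0 -6 0 0 0 1;0 0 -12 0 0 0 1;0 0 -18 0 0 0 1;0 0 -22 0 0 0 1;0 0 -25 0 0 0 1;0 0 -25 0 0 0 1'
```

```text
time_s: 14.13
ee_pos: [0.5493, 0.0117, 0.0465]
eef_rot: [-1.562, -0.007, -1.434]
force: [5.7, -1.0, 12.4]
grip_width: 0.0003
```

```bash
python3 -m jog '-1 0 -2 0 0 0 1;-1 0 -4 0 0 0 1;-1 0 -4 0 0 0 1'
```

```text
time_s: 14.38
ee_pos: [0.5498, 0.0117, 0.0438]
eef_rot: [-1.558, -0.008, -1.434]
force: [0.7, 0.9, 12.9]
grip_width: 0.0003
```

```bash
python3 -m jog '0 0 -2 0 0 0 1;0 0 -3 0 0 0 1;0 0 -3 0 0 0 1'
```

```text
time_s: 14.63
ee_pos: [0.5501, 0.0116, 0.0432]
eef_rot: [-1.557, -0.008, -1.434]
force: [-15.5, -0.4, 32.7]
grip_width: 0.0002
```

Force rose sharply to 33 N at z 0.043, so the treadle is on its stop. I'll hold there.

```bash
python3 -m jog '0 0 -1.5 0 0 0 1;0 0 -1.5 0 0 0 1;0 0 -1.5 0 0 0 1'; python3 -c "
from h import *
o=get_obs();print(o['ee_pos'],o['force'])
c=snap('scene','s9.png');cv2.imwrite('pics/s9.png',cv2.resize(c['img'][180:330,280:480,::-1],None,fx=3,fy=3))
"
```

```text
time_s: 14.88
ee_pos: [0.55, 0.0117, 0.0434]
eef_rot: [-1.557, -0.008, -1.434]
force: [-12.7, -0.2, 26.4]
grip_width: 0.0003
[0.55004534 0.01165932 0.0433622 ] [-12.70721783  -0.15664157  26.35415362]
```

View pics/s9.png

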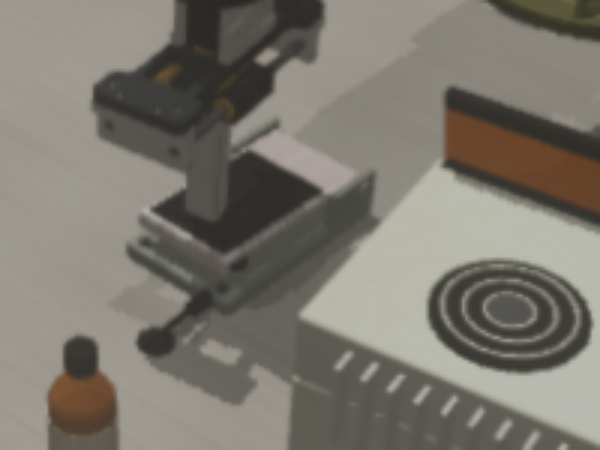

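The tread is nearly flat, on its stop. It has held since about 14.6 s, so I'll continue to about 16.6 s.

```bash
python3 -m jog '0 0 -1.5 0 0 0 1;0 0 -1.5 0 0 0 1;0 0 -1.5 0 0 0 1;0 0 -1.5 0 0 0 1;0 0 -1.5 0 0 0 1;0 0 -1.5 0 0 0 1;0 0 -1.5 0 0 0 1;0 0 -1.5 0 0 0 1;0 0 -1.5 0 0 0 1;0 0 -1.5 0 0 0 1'
python3 -m jog '0 0 -1.5 0 0 0 1;0 0 -1.5 0 0 0 1;0 0 -1.5 0 0 0 1;0 0 -1.5 0 0 0 1;0 0 -1.5 0 0 0 1;0 0 -1.5 0 0 0 1;0 0 -1.5 0 0 0 1;0 0 -1.5 0 0 0 1;0 0 -1.5 0 0 0 1;0 0 -1.5 0 0 0 1'
```

```text
time_s: 15.77
ee_pos: [0.55, 0.0116, 0.0434]
eef_rot: [-1.556, -0.008, -1.434]
force: [-11.9, 0.4, 22.7]
grip_width: 0.0002
time_s: 16.6
ee_pos: [0.55, 0.0117, 0.0435]
eef_rot: [-1.556, -0.009, -1.434]
force: [-10.5, 0.1, 23.2]
grip_width: 0.0
```

Held for about 2 s at 23–27 N. Now release smoothly and retreat.

```bash
python3 -m jog '0 0 4 0 0 0 1;0 0 10 0 0 0 1;0 0 16 0 0 0 1;0 0 22 0 0 0 1;0 0 30 0 0 0 1;0 0 50 0 0 0 1;0 0 80 0 0 0 1;0 0 115 0 0 0 1;0 0 150 0 0 0 1;0 0 160 0 0 0 1'
python3 -m jog '-20 -30 0 0 0 0 1;-40 -65 0 0 0 0 1;-60 -100 0 0 0 0 1;-80 -130 0 0 0 0 1;-90 -150 0 0 0 0 1;-90 -150 0 0 0 0 1'
python3 - <<'E'
from sh import *
c=snap('scene','s10.png');meas()
W=cloud(c);x,y,z=W[...,0],W[...,1],W[...,2]
o=get_obs();print(o['ee_pos'],o['force'],o['time_s'])
for n in ('scene','top'):
    if n=='top': c=snap('top','t10.png');meas('top');W=cloud(c);x,y,z=W[...,0],W[...,1],W[...,2]
    m=(z>.035)&(z<.075)&(y<.045)&(y>-.02)&(x>.42)&(x<.58)
    A=np.c_[W[m][:,:2],np.ones(m.sum())];s=np.linalg.lstsq(A,W[m][:,2],rcond=None)[0];print(n,'tread slope',np.degrees(np.arctan(np.hypot(*s[:2]))))
    for t in ('mask','glue','slides'):
        for q in masks_of(t,n)[:2]:
            P=W[q['mask']];P=P[~np.isnan(P[:,0])];print(t,q['conf'],np.round(np.median(P,0),3))
E
```

```text
time_s: 17.43
ee_pos: [0.5515, 0.0116, 0.209]
eef_rot: [-1.549, -0.01, -1.434]
force: [-0.2, -0.5, 0.1]
grip_width: 0.0003
time_s: 17.93
ee_pos: [0.46, -0.1412, 0.2091]
eef_rot: [-1.549, -0.01, -1.437]
force: [-0.2, -0.0, -0.2]
grip_width: 0.0003
scene 0.66 tilt 12.681548068407047 yaw err -0.6210295414713685 u at z=0,.14 -0.030128492209777948 0.0013744974596817498 n 2213 2216
 v range [-0.09579022  0.09017998] z [0.14275294 0.19752895]
[ 0.46150212 -0.13876983  0.20903571] [-0.30961057  0.16135731  0.75576363] 18.0333
scene tread slope 10.931515704376556
mask 0.59 [ 0.607 -0.288  0.075]
glue 0.64 [0.756 0.092 0.057]
glue 0.36 [0.642 0.291 0.138]
slides 0.51 [ 0.606 -0.29   0.075]
top 0.78 tilt 12.664101418431681 yaw err 0.3710466853970015 u at z=0,.14 -0.038548379797578795 -0.007090175832747819 n 2662 2664
 v range [-0.09591778  0.08720112] z [0.00759355 0.19867755]
top tread slope 12.515772207960364
mask 0.94 [ 0.596 -0.291  0.091]
glue 0.72 [0.735 0.08  0.066]
slides 0.74 [ 0.751 -0.109  0.011]
slides 0.48 [ 0.634 -0.308  0.009]
```

View pics/s10.png

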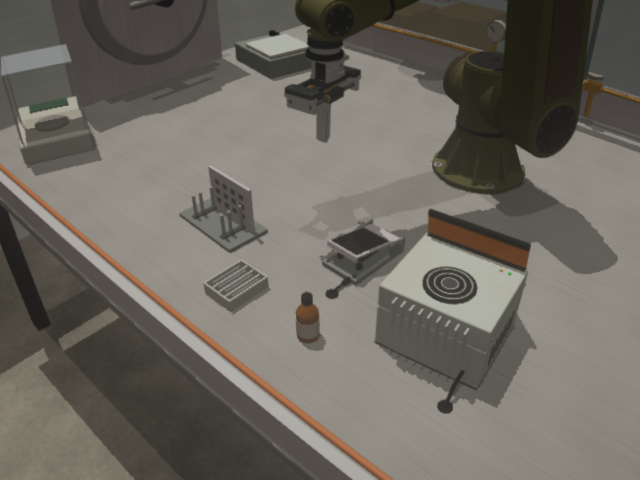

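View pics/t10.png

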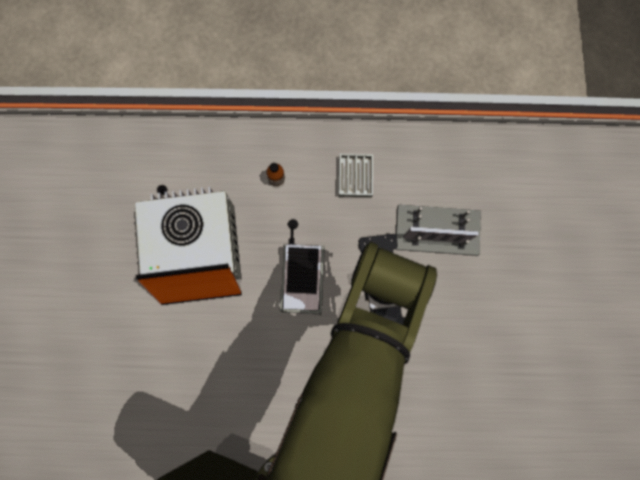

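The pictures show the shield leaning on the lamp front, at (137–240, 265–303) in the top view. The tread is back up at its original slope and the bystanders are unmoved. Handing in.

```bash
python3 -c "
from station import hand_in
print(hand_in())"
```

```text
the job is handed in; nothing more can be done
None
```

The job is done and handed in at about 18 s of the 61 s allowed; the hand-in reported no verdict.

- **Shield:** I took it from the rack by its top edge and leaned it on the lamp's upper front edge with its bottom edge on the bench. It leans at about 12.7° in both cameras and is centred to within about 4 mm. It stayed put after I let go and through the whole press.
- **Treadle:** Only then did I press it to its stop. The force rose sharply to 33 N with the fingertip at z = 43 mm. I held it there for about 2 s at 23–27 N and released it. The tread slope afterwards matched its starting value in both cameras (10.9° and 12.5°, against 10.9° and 12.6°).
- **Other things:** The mask plate is still in its slot, and the glue bottle and slide box are where they were. The gripper touched nothing at the end.
- **Disagreements:**
  - The two cameras differ by several mm, up to about 10 on some things, and by 1.6° on the tread slope, so I compared each camera only with its own first reading.
  - In the last scene picture the network's "slides" detection was really the mask plate. The top camera and both pictures show the slide box unmoved.
- **Side load:** While holding the treadle there was also a sideways force of about 10–15 N, and the tool tilted by roughly 1°. The treadle still went fully down and came back up.

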